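# Index a toner cartridge with the crank wheel

## Robot

A 6-joint arm with a two-finger parallel gripper is mounted at the origin on the work surface. World frame = base frame: x ahead of the robot, y to its left, z up, the work surface at z = 0. Lengths are in mm, angles in rad, forces in N, time in s.
With the tool pointing down it reaches from about 325 to 750 mm from the base axis. Payload 7.6 kg.
Tool frame: the origin (TCP) lies midway between the tips of the shut fingers; the grasp point (between the pads) lies 19 mm behind it (r.grasp_offset is the distance from the TCP to the grasp point, in mm); z points along the fingers, y is the line along which they close (so a half turn about z gives the same grasp; the last joint's range is limited). The gripper opens to 85 mm and grips with 20 to 120 N. Pads are 22 mm wide; open, the fingers measure 114 mm over their backs; the gripper's body (76 mm by 85 mm) begins 54 mm behind the grasp point. The pads swing forward as they close: fully open they stand 13 mm farther back than shut.
Start: joints at [-1.316, 0.052, 1.401, -0, 1.689, -0.07], TCP at [167.563, -497.565, 198.923] pointing down, gripper open.
Joint ranges: [-2.9, 2.9], [-0.91, 2.17], [0.12, 2.37], [-1.06, 4.2], [0.26, 2.73], [-2.93, 2.93]. Speed limits (rad/s): [2.57, 2.57, 3.01, 3.14, 3.14, 3.14].

## Interface

Orientations are given as a unit quaternion [w, x, y, z].
In Python, from workcell import sensors, optics, workorder, models, r gives the robot as it stands.
- The arm moves only by the tool send_rows, never from a script. Its argument "series" is a list of rows, each a list of 7 numbers: the turn, a rotation vector about the world's x, y, z in degrees, then the shift along the world's x, y, z in cm, then the opening, from 0 (shut) to 1 (fully open). In form: [[rx, ry, rz, dx, dy, dz, grip], ...]. A call has 1 to 5 rows; each row is the pose to reach, as a shift and turn from the pose commanded when the call began; what a row does not reach only later rows make up. A row lasts 1/12 s, in which the tool goes at most 41.7 mm and 7.16 degrees, less where a joint would pass 70% of its speed; a pose out of reach is approached as far as the arm can. A call with a gripper value outside its range is refused whole. The fingers move at their own pace and stop on an object; "squeeze" is the grip in N (left out, the last holds). Time passes only in rows, so rows that repeat a pose let the fingers close. It gives the time, the measured TCP pose, the force, the opening and the grip force at its end, in the units of the state.
- sensors.sense(): the state, without advancing time (a new reading comes with each control period).
- optics.get_image(name): name is "scene" or "top" or "wrist"; returns the picture (400x640x3 uint8, blue, green, red); there is no depth.
- optics.camera_params(name): a dict with "mtx" (3x3 intrinsics, pixels), "extrinsics" (4x4, takes a point from camera to world coordinates). Camera axes: x right, y down, z forward; pixel columns grow to the right and rows downward; lengths in mm; the calibration is good to about 2 mm. A picture is of the moment at which its call begins: read the wrist's pose just before it. camera_params takes no time and is no camera call; for the wrist camera it gives the pose at the moment of the call.
- workorder.sign_off(): hands the job in; it is judged then, once.
Trained networks look in the newest picture that a camera, given by its name, has taken for a name from the list of things; names that differ only in an ending like _2 or _b are one class to them, and where a whole thing is asked for, a point or a joint stands for the part that bears it (a point fixed in the world has none). Each returns a list of dicts, best first, with "conf" (0 to 1); they miss things now and then, are a little off and sometimes report something else, mostly with a low value. They report only what shows in the picture. A call takes as long as a camera call.
- models.find_in(camera, target): "position" ([x, y, z] in mm, in the coordinates of the camera as it stood for that picture, good to about 4 mm: the middle of the surface that is visible of it).
- models.tip_of(camera, target): "position" ([x, y, z] in mm, in the coordinates of the camera as it stood for that picture, good to about 4 mm: a listed point, or the origin of a listed thing).
The state is a dict: "clock": time; "joint_pos": joint angles; "joint_vel": joint speeds; "tau": joint torques, N m; "tool_pos": TCP position; "ee_rot": TCP orientation; "contact_force": force on the tool from outside, world axes, zero at the start; "ft_torque": the same for the moment, N m; "grip_width": opening from 0.0 (shut) to 1.0 (fully open); "grip_force": force on a finger pad.
Only numpy, scipy, OpenCV 4.12 (cv2) and the standard library are available. Lean on these libraries where they do the work, as an engineer would, in place of code of your own. Each camera call takes 0.05 s, during which the arm holds its last target. There are 200 camera calls.

## Task

A toner cartridge sits on a geared turntable on the repair bench and has to be swung round to its next side for cleaning. Take the upright handle of the crank wheel and turn the wheel exactly two full turns clockwise (seen from above), so that the turntable moves on by a quarter turn and the handle stops where it began, then let go. Do not turn the small plain handwheel beside it.

Things in the scene. Friction and masses are not known exactly. Their poses are not given: they have to be found in the camera images.
- crank_handle (a point): centre of the crank wheel's upright black handle: a round sleeve, 20 mm diameter, 56 mm tall (79 to 135 mm above the bench), spinning freely on its own axis. It stands on the rim of a level three-spoked steel wheel (118 mm across, top 75 mm up), anywhere on a 52 mm radius circle about wheel_center. 2 to 4 N turns it; it stays where left.
- wheel_center (a point): on the crank wheel's upright axis, 75 mm above the bench; the handle's centre is 32 mm higher. Its x, y axes are those of the grey gear casing (170 x 455 mm, top 50 mm up), fixed to the bench. The turntable's axis lies 270 mm from it along +y.
- turntable (a joint): rad, of the 190 mm aluminium turntable carrying the black cartridge (235 x 76 mm, top 137 mm above the bench, sweeps a 130 mm radius). Grows clockwise seen from above, as the crank wheel turns clockwise: 8 wheel turns make 1 turntable turn, no slack; two wheel turns are 1.571 rad. Starts between about -0.3 and 0.3.
- plain_wheel (a joint): rad, of the small plain steel handwheel (52 mm across, four spokes, no handle, top 75 mm above the bench) on the same casing, at x -55, y +125 mm in the frame of wheel_center. Starts at 0; a bystander, to be left alone.

How it is judged:
By the outcome, as a careful person would: the job done as asked, in the order asked, and still so for the second after the job is handed in, with the robot touching nothing.
It also fails if it takes over 56 s, if anything falls off the work surface, if the arm or the gripper's body presses on something with over 40 N, if the wrist force passes 120 N, or if a joint passes its speed limit or range.

## Working session

There is one attempt and no reset: what is moved stays moved. The work goes in short steps, Python scripts to look and compute and a tool call to move; the robot and the scene stay as the last step left them, time stands still between calls to the robot, and variables do not carry over. Pictures are saved under pics/ and viewed, at most 10 in all, crops included, and the job is handed in when it is done.

Besides the shell and the picture viewer there is one more tool, called after "Call:" as name([rows], argument=value, ...), one row to a line, values as JSON. send_rows: Moves the arm, as the interface text tells. Its arguments: {"type":"object","properties":{"series":{"type":"array","items":{"type":"array","items":{"type":"number"}}},"squeeze":{"type":"number"}},"required":["series"]}

```bash
ls; mkdir -p pics; cat > h.py <<'E'
from workcell import sensors, optics, workorder, models, r
import numpy as np, cv2
def world(cam,p):
    T=np.array(optics.camera_params(cam)["extrinsics"]); return (T@np.r_[p,1])[:3]
E
python3 - <<'E'
from h import *
for c in ("scene","top"):
    im=optics.get_image(c); cv2.imwrite(f"pics/{c}0.png",im)
    for t in ("crank_handle","wheel_center","turntable","plain_wheel"):
        for f in (models.tip_of,models.find_in):
            try: print(c,t,f.__name__,[(round(d["conf"],2),world(c,d["position"]).round(0).tolist()) for d in f(c,t)][:3])
            except Exception as e: print(c,t,f.__name__,e)
print(sensors.sense())
E
```

```text
pics
scene crank_handle call [(0.57, [616.0, -129.0, 106.0])]
scene crank_handle call [(0.98, [571.0, -120.0, 74.0])]
scene wheel_center call []
scene wheel_center call [(0.86, [571.0, 28.0, 65.0])]
scene turntable call it knows: crank_handle, wheel_center
scene turntable call [(0.61, [557.0, 139.0, 123.0])]
scene plain_wheel call it knows: crank_handle, wheel_center
scene plain_wheel call [(0.69, [500.0, -9.0, 67.0])]
top crank_handle call [(0.93, [619.0, -132.0, 108.0])]
top crank_handle call [(0.6, [566.0, -123.0, 73.0])]
top wheel_center call [(0.68, [561.0, -124.0, 80.0])]
top wheel_center call [(0.73, [536.0, 41.0, 76.0])]
top turntable call it knows: crank_handle, wheel_center
top turntable call [(0.57, [522.0, 147.0, 121.0])]
top plain_wheel call it knows: crank_handle, wheel_center
top plain_wheel call [(0.85, [492.0, -6.0, 67.0])]
{'clock': 0.7, 'joint_pos': array([-1.31630069e+00,  5.21584147e-02,  1.40071650e+00, -2.18740767e-05,
        1.68858099e+00, -7.03212817e-02]), 'joint_vel': array([-0.00045117,  0.00075809,  0.00044777, -0.00109452, -0.0009417 ,
        0.00020285]), 'tau': array([ 1.99933465e-04, -3.81463838e+01, -3.60259902e+01, -1.08217532e-04,
        1.95957123e-04, -1.95227625e-05]), 'tool_pos': array([ 167.55642559, -497.56761625,  198.93677786]), 'ee_rot': array([ 6.90835542e-05,  9.86840914e-01,  1.61694171e-01, -4.52763367e-06]), 'contact_force': array([-0.5900637 ,  1.15453464, -0.71754753]), 'ft_torque': array([-0.00439664,  0.01424497, -0.03288079]), 'grip_force': 0.0, 'grip_width': 1.0029097438039551}
```

View pics/top0.png

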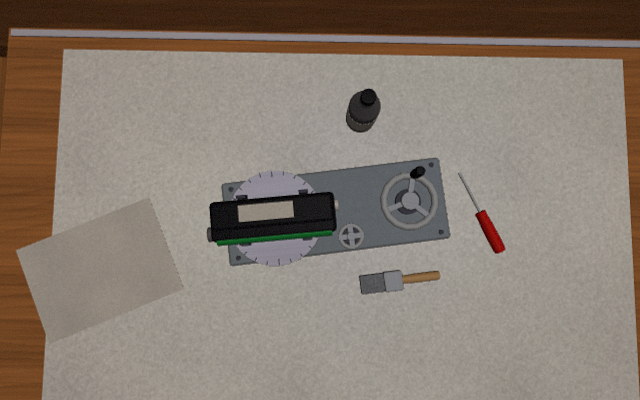

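View pics/scene0.png

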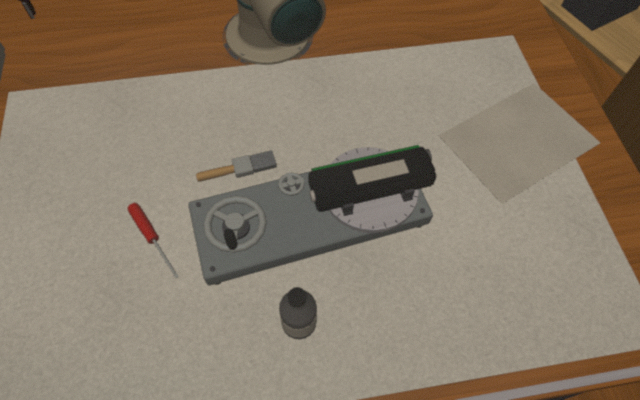

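The top view shows the handle at about (417,173), the crank hub at (411,201) and the plain wheel at (351,236). The turntable with the cartridge is at (277,218), and the bottle is at (365,110). The scene view agrees with this.

```bash
cat >> h.py <<'E'
def px(cam,u,v,z,P=None):
    P=P or optics.camera_params(cam); K=np.array(P["mtx"]);T=np.array(P["extrinsics"])
    d=T[:3,:3]@np.linalg.solve(K,[u,v,1]); o=T[:3,3]; return o+d*(z-o[2])/d[2]
E
python3 - <<'E'
from h import *
for n,u,v,z in [("hub",411,201,77),("ringL",381.5,201,75),("ringR",438.5,201,75),("ringB",411,229.5,75),("htop",417.5,172,135),("plain",351,236.5,75),("tt",277,218,60),("bottle",369,97,120),("c1",221,184,50),("c2",438,158,50),("c3",450,237,50),("c4",231,265,50)]:
    print(n,px("top",u,v,z).round(1))
print("scene hub",px("scene",234,221,77).round(1),"plain",px("scene",291,184,75).round(1))
a,b=[px("top",u,v,50) for u,v in ((221,184),(438,158))]; c,d=[px("top",u,v,50) for u,v in ((450,237),(231,265))]
y=(a-b+d-c); print("yaw of +y",np.degrees(np.arctan2(y[1],y[0])))
E
```

```text
hub [ 563.7 -123.6   77. ]
ringL [563.1 -65.2  75. ]
ringR [ 564.5 -179.2   75. ]
ringB [ 507.2 -123.7   75. ]
htop [ 612.9 -122.4  135. ]
plain [492.2  -4.8  75. ]
tt [527.6 143.   60. ]
bottle [758.9 -34.  120. ]
c1 [596.1 259.5  50. ]
c2 [ 656.1 -186.9   50. ]
c3 [ 493.1 -209.6   50. ]
c4 [432.4 234.5  50. ]
scene hub [ 566.5 -122.7   77. ] plain [501.9  -6.6  75. ]
yaw of +y 97.72187037220456
```

Call:
send_rows([
  [0,0,0,3.5,2.5,0,1],
  [0,0,0,7,5,0,1],
  [0,0,0,10.5,7.5,0,1],
  [0,0,0,14,10,0,1],
  [0,0,0,17.5,12.5,0,1],
])

```text
clock: 1.12
tool_pos: [338.3, -375.1, 199.1]
ee_rot: [0.0, 0.987, 0.161, 0.0]
contact_force: [-0.2, -0.7, 0.4]
grip_width: 1.0
grip_force: 0.0
```

Call:
send_rows([
  [0,0,0,2.7,2.4,0,1],
  [0,0,0,5.4,4.8,0,1],
  [0,0,0,8.1,7.2,0,1],
  [0,0,0,10.8,9.6,0,1],
  [0,0,0,13.5,12,0,1],
])

```text
clock: 1.53
tool_pos: [473.3, -255.0, 199.1]
ee_rot: [0.0, 0.987, 0.162, 0.0]
contact_force: [0.4, -0.2, -0.4]
grip_width: 0.999
grip_force: 0.0
```

Call:
send_rows([
  [0,0,0,2.7,2.4,0,1],
  [0,0,0,5.4,4.8,0,1],
  [0,0,0,8.1,7.2,0,1],
  [0,0,0,10.8,9.6,0,1],
  [0,0,0,12,12,0,1],
])

```text
clock: 1.95
tool_pos: [594.0, -134.7, 198.2]
ee_rot: [-0.0, 0.987, 0.162, -0.0]
contact_force: [-0.4, 1.3, 0.3]
grip_width: 1.002
grip_force: 0.0
```

Call:
send_rows([
  [0,0,0,0,0,0,1],
  [0,0,0,0,0,0,1],
])

```text
clock: 2.12
tool_pos: [592.5, -135.3, 198.5]
ee_rot: [-0.0, 0.987, 0.163, -0.0]
contact_force: [-0.5, 0.1, -0.3]
grip_width: 0.998
grip_force: 0.0
```

```bash
python3 - <<'E'
from h import *
s=sensors.sense(); print(s["tool_pos"],s["contact_force"],r.grasp_offset)
im=optics.get_image("wrist"); cv2.imwrite("pics/w1.png",im)
for t in ("crank_handle","wheel_center"):
    print(t,[(round(d["conf"],2),world("wrist",d["position"]).round(1).tolist()) for d in models.tip_of("wrist",t)][:3])
print(np.array(optics.camera_params("wrist")["extrinsics"]).round(2))
np.save("w1.npy",[np.array(optics.camera_params("wrist")["extrinsics"])])
E
```

```text
[ 592.45789332 -135.30723905  198.4584097 ] [-0.53551687  0.13674243 -0.34057027] 18.700000000000003
crank_handle [(0.56, [616.3, -130.8, 108.8])]
wheel_center [(0.66, [565.3, -125.8, 73.5])]
[[ 3.2000e-01 -9.1000e-01 -2.7000e-01  6.6244e+02]
 [-9.5000e-01 -3.0000e-01 -9.0000e-02 -1.1478e+02]
 [ 0.0000e+00  2.9000e-01 -9.6000e-01  3.7357e+02]
 [ 0.0000e+00  0.0000e+00  0.0000e+00  1.0000e+00]]
```

View pics/w1.png

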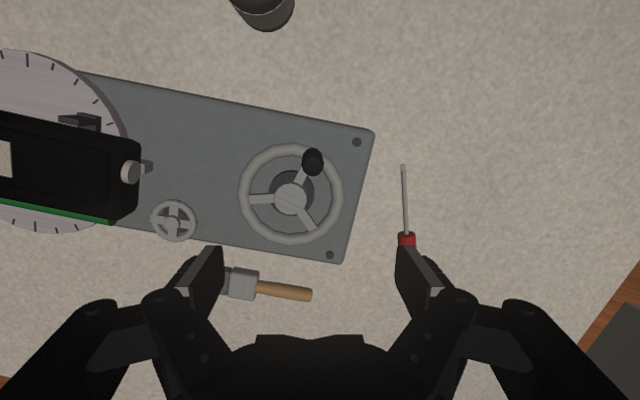

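The wrist view shows the handle top at about (313,158), the hub at (291,199), and the ring spanning u 238–343 and v 142–244.

```bash
python3 - <<'E'
from h import *
s=[("hub",291,199,77),("ringL",238.5,192,75),("ringR",343,192,75),("ringT",291,142,75),("ringB",291,244,75),("htop",313,157.5,135),("plain",174,220,75)]
for n,u,v,z in s: print(n,px("wrist",u,v,z).round(1))
# dark blob of the handle: centroid
im=cv2.imread("pics/w1.png"); g=cv2.cvtColor(im,cv2.COLOR_BGR2GRAY)[140:185,295:335]
m=(g<45).astype(np.uint8); ys,xs=np.nonzero(m); print("blob",xs.mean()+295,ys.mean()+140,xs.min()+295,xs.max()+295,ys.min()+140,ys.max()+140)
P=optics.camera_params("wrist"); T=np.linalg.inv(np.array(P["extrinsics"]))
def proj(p): q=np.array(P["mtx"])@(T@np.r_[p,1])[:3]; return (q[:2]/q[2]).round(1)
for p in ((616,-130,79),(616,-130,107),(616,-130,135),(564,-123,75)): print(p,proj(p))
E
```

```text
hub [ 566.7 -126.6   77. ]
ringL [555.8 -71.3  75. ]
ringR [ 591.2 -177.    75. ]
ringT [ 623.9 -108.5   75. ]
ringB [ 515.3 -142.7   75. ]
htop [ 625.4 -130.7  135. ]
plain [502.2 -12.2  75. ]
blob 311.90966386554624 162.05042016806723 295 322 148 181
(616, -130, 79) [308.6 156.7]
(616, -130, 107) [308.6 161.7]
(616, -130, 135) [308.6 167.9]
(564, -123, 75) [287.1 199.7]
```

Call:
send_rows([
  [0,0,0,1.2,0.2,0,1],
  [0,0,0,2.4,0.3,-1,1],
  [0,0,0,2.4,0.3,-4,1],
  [0,0,0,2.4,0.3,-7,1],
  [0,0,0,2.4,0.3,-7,1],
])

```text
clock: 2.68
tool_pos: [612.5, -133.9, 121.8]
ee_rot: [-0.002, 0.987, 0.161, -0.005]
contact_force: [-2.1, 0.8, -1.6]
grip_width: 0.997
grip_force: 0.0
```

```bash
python3 - <<'E'
from h import *
s=sensors.sense(); print(s["tool_pos"],s["contact_force"])
im=optics.get_image("wrist"); cv2.imwrite("pics/w2.png",im)
for t in ("crank_handle","wheel_center"):
    print(t,[(round(d["conf"],2),world("wrist",d["position"]).round(1).tolist()) for d in models.tip_of("wrist",t)][:3])
P=optics.camera_params("wrist"); T=np.linalg.inv(np.array(P["extrinsics"]))
def proj(p): q=np.array(P["mtx"])@(T@np.r_[p,1])[:3]; return (q[:2]/q[2]).round(1)
for p in ((617,-131,79),(617,-131,135),(564,-123,75),(566,-125,75)): print(p,proj(p))
E
```

```text
[ 612.54051714 -133.88300603  121.83925516] [-2.14752794  0.75031602 -1.60749128]
crank_handle [(0.58, [617.0, -135.2, 117.3])]
wheel_center [(0.61, [570.7, -123.1, 83.1])]
(617, -131, 79) [304.  199.6]
(617, -131, 135) [302.6 226.6]
(564, -123, 75) [276.4 250.2]
(566, -125, 75) [279.3 248.9]
```

View pics/w2.png

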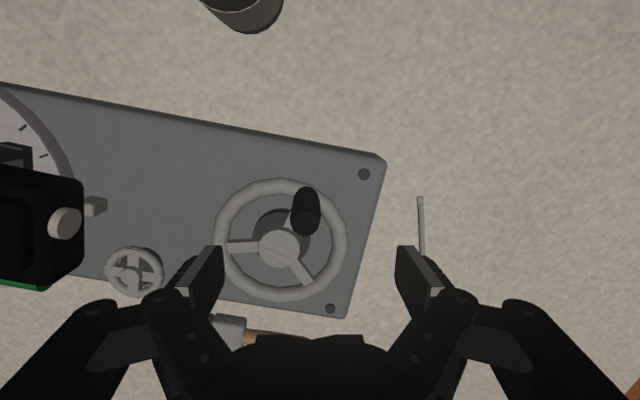

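The handle is now seen side-on, its base at about (306,197) and its top at (305,223). The hub is at (280,247) and the fingers straddle the line.

```bash
python3 - <<'E'
from h import *
im=cv2.imread("pics/w2.png"); g=cv2.cvtColor(im,cv2.COLOR_BGR2GRAY)
for v in range(182,242,6): print(v,g[v,284:326:2])
for n,u,v,z in [("top",305.5,222,135),("base",306,197,79),("hub",280,247,77),("ringT",281,178,75),("ringB",281,300,75),("ringL",214,238,75),("ringR",348,238,75)]: print(n,px("wrist",u,v,z).round(1))
p=[px("wrist",u,v,75)[:2] for u,v in ((281,178),(281,301),(214,238),(348,238))]
A=np.c_[2*np.array(p),np.ones(4)]; s=np.linalg.lstsq(A,(np.array(p)**2).sum(1),rcond=None)[0]; print(s[:2],np.sqrt(s[2]+s[:2]@s[:2]))
E
```

```text
182 [111 108 105 103  99  95  90  82  77  76  79  92  99  97  97  97  98  97
  97  97  97]
188 [123 125 124 125 124 123 123 119  40  22  22  25  22  22  45  89  81  96
  96  94  95]
194 [ 84  92  98 104 108 103  21  23  23  25  25  24  24  26  25  26  26 112
  99  85  81]
200 [ 94  95  96  96  87  22  23  25  26  26  24  25  26  24  25  25  25  24
 129 119 114]
206 [ 95  94  95  98  28  23  24  23  24  23  25  25  24  24  26  24  24  22
  83 121 124]
212 [ 45  38  34  89  23  24  22  24  25  31  32  32  35  29  25  25  24  24
  41  94 109]
218 [ 57  66 125  18  24  28  28  27  29  30  29  30  32  31  29  31  30  23
  59  95  72]
224 [103 122 121 104  24  28  27  28  28  28  29  29  28  28  29  28  29  41
  98  95  96]
230 [67 63 62 68 96 24 26 27 28 27 26 29 26 29 26 25 61 97 95 95 95]
236 [122 124 123 122 121  90  65  66  62  54  50  48  55  74  98  97  97  96
  95  96  96]
top [ 620.5 -131.7  135. ]
base [ 619.6 -131.9   79. ]
hub [ 568.9 -125.    77. ]
ringT [ 627.3 -107.9   75. ]
ringB [ 516.4 -141.7   75. ]
ringL [558.1 -68.6  75. ]
ringR [ 594.8 -178.3   75. ]
[ 571.35313404 -125.12218818] 58.316470466291236
```

Call:
send_rows([
  [0,0,0,0,0,0,1],
  [0,0,0,0,0,0,1],
  [0,0,0,0,0,0,1],
])

```text
clock: 3.08
tool_pos: [616.7, -133.8, 130.9]
ee_rot: [0.001, 0.987, 0.162, 0.001]
contact_force: [-0.7, 0.2, -0.1]
grip_width: 1.001
grip_force: 0.0
```

```bash
python3 - <<'E'
from h import *
P=optics.camera_params("wrist"); s=sensors.sense()
im=optics.get_image("wrist"); cv2.imwrite("pics/w3.png",im); s2=sensors.sense()
print(s["tool_pos"],s2["tool_pos"])
for t in ("crank_handle","wheel_center"):
    print(t,[(round(d["conf"],2),world("wrist",d["position"]).round(1).tolist()) for d in models.tip_of("wrist",t)][:3])
g=cv2.cvtColor(im,cv2.COLOR_BGR2GRAY)
for v in range(170,250,4):
    x=np.nonzero(g[v,284:330]<40)[0]; print(v,(x.min()+284,x.max()+284) if len(x) else None)
c=cv2.resize(im[150:320,190:370],None,fx=3,fy=3,interpolation=cv2.INTER_CUBIC); cv2.imwrite("pics/w3c.png",c)
np.save("P3.npy",{k:np.array(P[k]) for k in("mtx","extrinsics")},allow_pickle=True)
E
```

```text
[ 616.73799521 -133.79694933  130.87856264] [ 616.58384381 -133.67269157  130.39335261]
crank_handle [(0.59, [615.8, -130.6, 105.7])]
wheel_center [(0.98, [567.5, -120.9, 72.4])]
170 None
174 None
178 None
182 None
186 None
190 (np.int64(300), np.int64(309))
194 (np.int64(296), np.int64(313))
198 (np.int64(293), np.int64(314))
202 (np.int64(292), np.int64(316))
206 (np.int64(291), np.int64(316))
210 (np.int64(290), np.int64(317))
214 (np.int64(290), np.int64(317))
218 (np.int64(289), np.int64(317))
222 (np.int64(290), np.int64(316))
226 (np.int64(291), np.int64(315))
230 (np.int64(293), np.int64(312))
234 (np.int64(298), np.int64(307))
238 None
242 None
246 None
```

View pics/w3c.png

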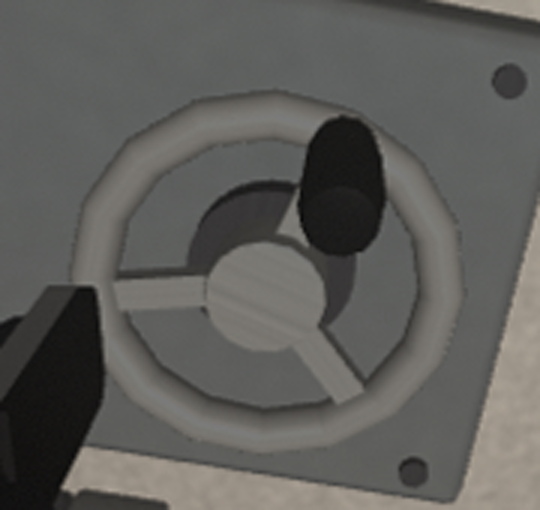

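```bash
python3 - <<'E'
from h import *
P=np.load("P3.npy",allow_pickle=True).item()
for n,u,v,z in [("top",304,223,135),("base",304.3,199.5,79),("hub",278.7,249,77)]: print(n,px("wrist",u,v,z,P).round(1))
c=np.array([(72,275),(92,180),(195,97),(275,90),(350,112),(440,195),(463,275),(440,350),(350,432),(265,450),(195,432),(100,350)])/3.+[190,150]
p=np.array([px("wrist",u,v,75 if i<0 else 70,P)[:2] for i,(u,v) in enumerate(c)])
A=np.c_[2*p,np.ones(len(p))]; s=np.linalg.lstsq(A,(p**2).sum(1),rcond=None)[0]; print(s[:2],np.sqrt(s[2]+s[:2]@s[:2]))
E
```

```text
top [ 620.  -130.5  135. ]
base [ 617.7 -130.6   79. ]
hub [ 567.3 -123.9   77. ]
[ 569.07355438 -122.8115594 ] 57.67437008655303
```

Call:
send_rows([
  [0,0,0,0.2,0.3,-1,1],
  [0,0,0,0.2,0.3,-2,1],
  [0,0,0,0.2,0.3,-3,1],
  [0,0,0,0.2,0.3,-3.7,1],
  [0,0,0,0.2,0.3,-3.7,0.5],
], squeeze=25)

```text
clock: 3.65
tool_pos: [616.7, -130.1, 88.6]
ee_rot: [-0.001, 0.987, 0.162, -0.002]
contact_force: [-0.6, -0.9, 0.6]
grip_width: 0.884
grip_force: 0.0
```

Call:
send_rows([
  [0,0,0,0,0,0,0.4],
  [0,0,0,0,0,0,0.3],
  [0,0,0,0,0,0,0.3],
  [0,0,0,0,0,0,0.3],
  [0,0,0,0,0,0,0.3],
])

```text
clock: 4.07
tool_pos: [618.3, -130.6, 92.5]
ee_rot: [0.0, 0.987, 0.162, 0.0]
contact_force: [-0.3, 0.3, 0.4]
grip_width: 0.297
grip_force: 0.0
```

Call:
send_rows([
  [0,0,0,0,0,0,0],
  [0,0,0,0,0,0,0],
  [0,0,0,0,0,0,0],
  [0,0,0,0,0,0,0],
], squeeze=30)

```text
clock: 4.4
tool_pos: [618.1, -130.4, 92.5]
ee_rot: [0.0, 0.987, 0.162, 0.0]
contact_force: [-3.4, 0.7, 4.9]
grip_width: 0.194
grip_force: 29.5
```

```bash
python3 - <<'E'
from h import *
s=sensors.sense();print(s["contact_force"],s["grip_width"],s["grip_force"],s["tool_pos"])
im=optics.get_image("wrist"); cv2.imwrite("pics/w4.png",im)
E
```

```text
[-3.37283544  0.7357223   4.87199077] 0.19367645387595983 29.48738658513321 [ 618.06212555 -130.43316521   92.4898815 ]
```

View pics/w4.png

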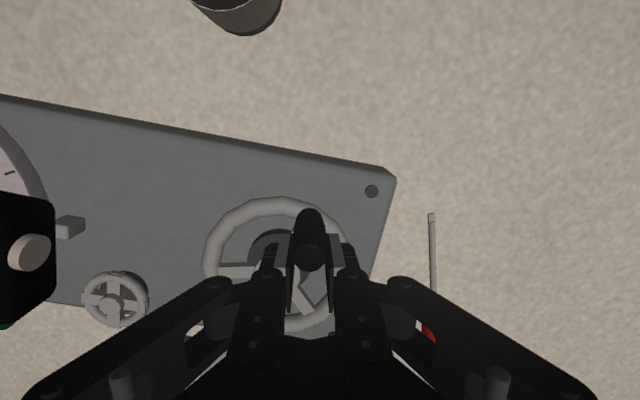

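```bash
python3 - <<'E'
import numpy as np
t0=-7.8
f=lambda t:5.2*np.array([np.cos(np.radians(t)),np.sin(np.radians(t))])
for k in range(8):
    b=t0-45*k; print(k,[[0,0,0,*(f(b-9*i)-f(b)).round(2).tolist(),0,0] for i in range(1,6)], (f(b-45)-f(t0)).round(2))
E
```

```text
0 [[0, 0, 0, -0.17, -0.8, 0, 0], [0, 0, 0, -0.47, -1.56, 0, 0], [0, 0, 0, -0.88, -2.26, 0, 0], [0, 0, 0, -1.4, -2.89, 0, 0], [0, 0, 0, -2.01, -3.44, 0, 0]] [-2.01 -3.44]
1 [[0, 0, 0, -0.69, -0.44, 0, 0], [0, 0, 0, -1.43, -0.77, 0, 0], [0, 0, 0, -2.22, -0.98, 0, 0], [0, 0, 0, -3.04, -1.06, 0, 0], [0, 0, 0, -3.85, -1.01, 0, 0]] [-5.86 -4.45]
2 [[0, 0, 0, -0.8, 0.17, 0, 0], [0, 0, 0, -1.56, 0.47, 0, 0], [0, 0, 0, -2.26, 0.88, 0, 0], [0, 0, 0, -2.89, 1.4, 0, 0], [0, 0, 0, -3.44, 2.01, 0, 0]] [-9.29 -2.44]
3 [[0, 0, 0, -0.44, 0.69, 0, 0], [0, 0, 0, -0.77, 1.43, 0, 0], [0, 0, 0, -0.98, 2.22, 0, 0], [0, 0, 0, -1.06, 3.04, 0, 0], [0, 0, 0, -1.01, 3.85, 0, 0]] [-10.3    1.41]
4 [[0, 0, 0, 0.17, 0.8, 0, 0], [0, 0, 0, 0.47, 1.56, 0, 0], [0, 0, 0, 0.88, 2.26, 0, 0], [0, 0, 0, 1.4, 2.89, 0, 0], [0, 0, 0, 2.01, 3.44, 0, 0]] [-8.3   4.85]
5 [[0, 0, 0, 0.69, 0.44, 0, 0], [0, 0, 0, 1.43, 0.77, 0, 0], [0, 0, 0, 2.22, 0.98, 0, 0], [0, 0, 0, 3.04, 1.06, 0, 0], [0, 0, 0, 3.85, 1.01, 0, 0]] [-4.45  5.86]
6 [[0, 0, 0, 0.8, -0.17, 0, 0], [0, 0, 0, 1.56, -0.47, 0, 0], [0, 0, 0, 2.26, -0.88, 0, 0], [0, 0, 0, 2.89, -1.4, 0, 0], [0, 0, 0, 3.44, -2.01, 0, 0]] [-1.01  3.85]
7 [[0, 0, 0, 0.44, -0.69, 0, 0], [0, 0, 0, 0.77, -1.43, 0, 0], [0, 0, 0, 0.98, -2.22, 0, 0], [0, 0, 0, 1.06, -3.04, 0, 0], [0, 0, 0, 1.01, -3.85, 0, 0]] [ 0. -0.]
```

Call:
send_rows([
  [0,0,0,-0.17,-0.8,0,0],
  [0,0,0,-0.47,-1.56,0,0],
  [0,0,0,-0.88,-2.26,0,0],
  [0,0,0,-1.4,-2.89,0,0],
  [0,0,0,-2.01,-3.44,0,0],
])

```text
clock: 4.87
tool_pos: [598.4, -163.7, 92.5]
ee_rot: [-0.001, 0.987, 0.162, 0.001]
contact_force: [-1.2, 8.5, 6.3]
grip_width: 0.197
grip_force: 29.7
```

Tracking is good and the forces are low, so I'll continue.

Call:
send_rows([
  [0,0,0,-0.69,-0.44,0,0],
  [0,0,0,-1.43,-0.77,0,0],
  [0,0,0,-2.22,-0.98,0,0],
  [0,0,0,-3.04,-1.06,0,0],
  [0,0,0,-3.85,-1.01,0,0],
])

```text
clock: 5.28
tool_pos: [560.5, -174.1, 92.5]
ee_rot: [-0.0, 0.987, 0.162, 0.002]
contact_force: [2.8, 4.4, 3.2]
grip_width: 0.195
grip_force: 29.3
```

Call:
send_rows([
  [0,0,0,-0.8,0.17,0,0],
  [0,0,0,-1.56,0.47,0,0],
  [0,0,0,-2.26,0.88,0,0],
  [0,0,0,-2.89,1.4,0,0],
  [0,0,0,-3.44,2.01,0,0],
])

```text
clock: 5.7
tool_pos: [525.8, -154.8, 92.5]
ee_rot: [0.001, 0.987, 0.162, 0.001]
contact_force: [5.3, 0.6, 3.5]
grip_width: 0.197
grip_force: 29.3
```

Call:
send_rows([
  [0,0,0,-0.44,0.69,0,0],
  [0,0,0,-0.77,1.43,0,0],
  [0,0,0,-0.98,2.22,0,0],
  [0,0,0,-1.06,3.04,0,0],
  [0,0,0,-1.01,3.85,0,0],
])

```text
clock: 6.12
tool_pos: [514.7, -116.2, 92.4]
ee_rot: [0.001, 0.987, 0.162, -0.0]
contact_force: [0.7, -2.7, 6.2]
grip_width: 0.198
grip_force: 29.8
```

Call:
send_rows([
  [0,0,0,0.17,0.8,0,0],
  [0,0,0,0.47,1.56,0,0],
  [0,0,0,0.88,2.26,0,0],
  [0,0,0,1.4,2.89,0,0],
  [0,0,0,2.01,3.44,0,0],
])

```text
clock: 6.53
tool_pos: [534.3, -81.3, 92.4]
ee_rot: [0.0, 0.987, 0.162, -0.001]
contact_force: [-2.6, -1.7, 8.5]
grip_width: 0.198
grip_force: 30.2
```

Call:
send_rows([
  [0,0,0,0.69,0.44,0,0],
  [0,0,0,1.43,0.77,0,0],
  [0,0,0,2.22,0.98,0,0],
  [0,0,0,3.04,1.06,0,0],
  [0,0,0,3.85,1.01,0,0],
])

```text
clock: 6.95
tool_pos: [573.0, -70.5, 92.4]
ee_rot: [-0.001, 0.987, 0.162, -0.001]
contact_force: [-3.2, 1.6, 8.5]
grip_width: 0.195
grip_force: 30.2
```

Call:
send_rows([
  [0,0,0,0.8,-0.17,0,0],
  [0,0,0,1.56,-0.47,0,0],
  [0,0,0,2.26,-0.88,0,0],
  [0,0,0,2.89,-1.4,0,0],
  [0,0,0,3.44,-2.01,0,0],
])

```text
clock: 7.37
tool_pos: [607.8, -90.5, 92.4]
ee_rot: [-0.001, 0.987, 0.162, -0.001]
contact_force: [-2.7, 1.7, 8.0]
grip_width: 0.199
grip_force: 30.2
```

Call:
send_rows([
  [0,0,0,0.44,-0.69,0,0],
  [0,0,0,0.77,-1.43,0,0],
  [0,0,0,0.98,-2.22,0,0],
  [0,0,0,1.06,-3.04,0,0],
  [0,0,0,1.01,-3.85,0,0],
])

```text
clock: 7.78
tool_pos: [618.1, -129.0, 92.5]
ee_rot: [-0.001, 0.987, 0.162, -0.0]
contact_force: [0.3, 3.9, 7.1]
grip_width: 0.196
grip_force: 30.0
```

```bash
python3 - <<'E'
from h import *
s=sensors.sense();print(s["contact_force"],s["tool_pos"])
im=optics.get_image("top"); im0=cv2.imread("pics/top0.png")
cv2.imwrite("pics/t1.png",np.hstack([cv2.resize(i[140:280,195:460],None,fx=1.5,fy=1.5) for i in (im0,im)]))
E
```

```text
[0.34811967 3.92363448 7.14458247] [ 618.09229753 -129.01676473   92.48445552]
```

View pics/t1.png

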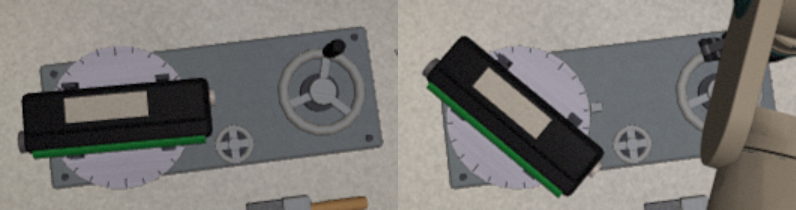

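The turntable has gone 45° clockwise, from -3° to about 42°, after one wheel turn. The plain wheel hasn't moved. Second turn next.

Call:
send_rows([
  [0,0,0,-0.17,-0.8,0,0],
  [0,0,0,-0.47,-1.56,0,0],
  [0,0,0,-0.88,-2.26,0,0],
  [0,0,0,-1.4,-2.89,0,0],
  [0,0,0,-2.01,-3.44,0,0],
])

```text
clock: 8.25
tool_pos: [598.1, -163.6, 92.5]
ee_rot: [-0.001, 0.987, 0.162, 0.0]
contact_force: [1.4, 4.0, 7.2]
grip_width: 0.192
grip_force: 30.0
```

Call:
send_rows([
  [0,0,0,-0.69,-0.44,0,0],
  [0,0,0,-1.43,-0.77,0,0],
  [0,0,0,-2.22,-0.98,0,0],
  [0,0,0,-3.04,-1.06,0,0],
  [0,0,0,-3.85,-1.01,0,0],
])

```text
clock: 8.67
tool_pos: [559.6, -173.8, 92.5]
ee_rot: [-0.0, 0.987, 0.162, 0.001]
contact_force: [4.0, 2.1, 5.9]
grip_width: 0.195
grip_force: 29.8
```

Call:
send_rows([
  [0,0,0,-0.8,0.17,0,0],
  [0,0,0,-1.56,0.47,0,0],
  [0,0,0,-2.26,0.88,0,0],
  [0,0,0,-2.89,1.4,0,0],
  [0,0,0,-3.44,2.01,0,0],
])

```text
clock: 9.08
tool_pos: [525.3, -154.1, 92.5]
ee_rot: [0.0, 0.987, 0.162, 0.001]
contact_force: [5.0, -1.8, 4.4]
grip_width: 0.194
grip_force: 29.7
```

Call:
send_rows([
  [0,0,0,-0.44,0.69,0,0],
  [0,0,0,-0.77,1.43,0,0],
  [0,0,0,-0.98,2.22,0,0],
  [0,0,0,-1.06,3.04,0,0],
  [0,0,0,-1.01,3.85,0,0],
])

```text
clock: 9.5
tool_pos: [514.7, -116.1, 92.5]
ee_rot: [0.001, 0.987, 0.162, -0.0]
contact_force: [1.3, -3.8, 6.0]
grip_width: 0.197
grip_force: 29.9
```

Call:
send_rows([
  [0,0,0,0.17,0.8,0,0],
  [0,0,0,0.47,1.56,0,0],
  [0,0,0,0.88,2.26,0,0],
  [0,0,0,1.4,2.89,0,0],
  [0,0,0,2.01,3.44,0,0],
])

```text
clock: 9.92
tool_pos: [534.2, -81.3, 92.4]
ee_rot: [0.0, 0.987, 0.162, -0.001]
contact_force: [-2.4, -1.7, 9.0]
grip_width: 0.193
grip_force: 30.3
```

Call:
send_rows([
  [0,0,0,0.69,0.44,0,0],
  [0,0,0,1.43,0.77,0,0],
  [0,0,0,2.22,0.98,0,0],
  [0,0,0,3.04,1.06,0,0],
  [0,0,0,3.85,1.01,0,0],
])

```text
clock: 10.33
tool_pos: [573.0, -70.5, 92.4]
ee_rot: [-0.001, 0.987, 0.162, -0.001]
contact_force: [-4.1, 1.2, 10.0]
grip_width: 0.194
grip_force: 30.3
```

Call:
send_rows([
  [0,0,0,0.8,-0.17,0,0],
  [0,0,0,1.56,-0.47,0,0],
  [0,0,0,2.26,-0.88,0,0],
  [0,0,0,2.89,-1.4,0,0],
  [0,0,0,3.44,-2.01,0,0],
])

```text
clock: 10.75
tool_pos: [607.7, -90.4, 92.4]
ee_rot: [-0.001, 0.987, 0.162, -0.001]
contact_force: [-3.5, 2.5, 9.9]
grip_width: 0.195
grip_force: 30.2
```

Call:
send_rows([
  [0,0,0,0.44,-0.69,0,0],
  [0,0,0,0.77,-1.43,0,0],
  [0,0,0,0.98,-2.22,0,0],
  [0,0,0,1.06,-3.04,0,0],
  [0,0,0,1.01,-3.85,0,0],
])

```text
clock: 11.17
tool_pos: [618.1, -129.0, 92.4]
ee_rot: [-0.001, 0.987, 0.162, -0.0]
contact_force: [-0.4, 4.1, 7.7]
grip_width: 0.198
grip_force: 30.1
```

Call:
send_rows([
  [0,0,0,0,0,0,0],
  [0,0,0,0,0,0,0],
  [0,0,0,0,0,0,0],
])

```text
clock: 11.42
tool_pos: [617.8, -130.5, 92.5]
ee_rot: [0.0, 0.987, 0.161, -0.0]
contact_force: [0.3, -2.0, 6.8]
grip_width: 0.195
grip_force: 30.0
```

Call:
send_rows([
  [0,0,0,0,0,0,0.4],
  [0,0,0,0,0,0,1],
  [0,0,0,0,0,0,1],
  [0,0,0,0,0,0,1],
  [0,0,0,0,0,0,1],
])

```text
clock: 11.83
tool_pos: [617.7, -130.1, 91.2]
ee_rot: [-0.0, 0.987, 0.162, -0.001]
contact_force: [-0.5, 0.6, -0.3]
grip_width: 0.891
grip_force: 0.0
```

Call:
send_rows([
  [0,0,0,0,0,0,1],
  [0,0,0,0,0,0.5,1],
  [0,0,0,0,0,1.5,1],
  [0,0,0,-0.2,-0.3,3,1],
  [0,0,0,-0.2,-0.3,3.8,1],
])

```text
clock: 12.25
tool_pos: [616.7, -134.0, 132.7]
ee_rot: [0.001, 0.987, 0.162, 0.001]
contact_force: [-0.9, -0.3, 0.5]
grip_width: 1.002
grip_force: 0.0
```

Call:
send_rows([
  [0,0,0,0,0,0,1],
  [0,0,0,0,0,0,1],
  [0,0,0,0,0,0,1],
  [0,0,0,0,0,0,1],
])

```text
clock: 12.58
tool_pos: [615.7, -133.2, 128.9]
ee_rot: [-0.0, 0.987, 0.162, -0.001]
contact_force: [0.7, -0.5, -0.1]
grip_width: 1.0
grip_force: 0.0
```

```bash
python3 - <<'E'
from h import *
P=optics.camera_params("wrist"); s=sensors.sense(); print(s["tool_pos"],s["contact_force"],s["grip_width"])
im=optics.get_image("wrist"); cv2.imwrite("pics/w5.png",im)
P={k:np.array(P[k]) for k in("mtx","extrinsics")}; P3=np.load("P3.npy",allow_pickle=True).item()
print(P["extrinsics"][:3,3]-P3["extrinsics"][:3,3])
g=cv2.cvtColor(im,cv2.COLOR_BGR2GRAY)
for v in range(186,242,4):
    x=np.nonzero(g[v,284:330]<40)[0]; print(v,(int(x.min()+284),int(x.max()+284)) if len(x) else None)
old=cv2.imread("pics/w3.png")
cv2.imwrite("pics/cmp.png",np.hstack([cv2.resize(i[160:310,200:360],None,fx=2.5,fy=2.5) for i in (old,im)]))
# hub/ring registration of static casing: right corner screw patch
for n,(a,b,c,d) in {"screw":(150,200,340,390),"handle":(186,240,284,322)}.items():
    res=cv2.matchTemplate(im[a-12:b+12,c-12:d+12],old[a:b,c:d],cv2.TM_CCOEFF_NORMED); _,m,_,l=cv2.minMaxLoc(res); print(n,m,l[0]-12,l[1]-12)
E
```

```text
[ 615.69847069 -133.23902038  128.91865689] [ 0.70068779 -0.51821878 -0.08800047] 0.9996657305210038
[-0.28844211  0.3224601  -2.29060125]
186 None
190 (303, 311)
194 (298, 315)
198 (296, 317)
202 (295, 318)
206 (294, 319)
210 (294, 320)
214 (293, 320)
218 (292, 321)
222 (293, 319)
226 (294, 318)
230 (295, 317)
234 (300, 313)
238 None
screw 0.9947981834411621 2 -1
handle 0.9716785550117493 3 0
```

View pics/cmp.png

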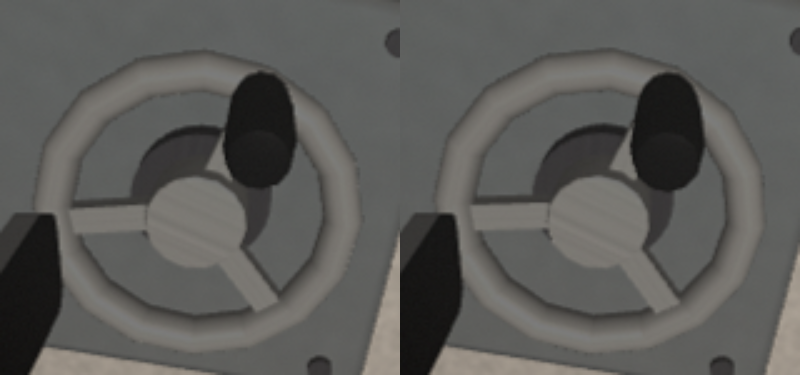

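The wheel looks the same, except that the handle may be about 1 px clockwise of its start. I'll measure the rotation precisely.

```bash
cat > rot.py <<'E'
from h import *
def rect(im,P,c,z=75,S=4,R=62):
    K=P["mtx"];T=np.linalg.inv(P["extrinsics"])
    a=np.arange(-R,R,1/S); X,Y=np.meshgrid(c[0]+a,c[1]+a); 
    q=np.stack([X,Y,np.full_like(X,z),np.ones_like(X)],-1)@(T[:3].T)@K.T
    return cv2.remap(im,(q[...,0]/q[...,2]).astype(np.float32),(q[...,1]/q[...,2]).astype(np.float32),cv2.INTER_CUBIC)
def ecc(a,b,mask):
    W=np.eye(2,3,dtype=np.float32)
    cc,W=cv2.findTransformECC(a,b,W,cv2.MOTION_EUCLIDEAN,(3,300,1e-7),mask,5); return cc,W
E
python3 - <<'E'
from rot import *
P=optics.camera_params("wrist");P={k:np.array(P[k]) for k in("mtx","extrinsics")}
im=optics.get_image("wrist"); cv2.imwrite("pics/w6.png",im); np.save("P6.npy",P,allow_pickle=True); print(sensors.sense()["tool_pos"])
P3=np.load("P3.npy",allow_pickle=True).item(); old=cv2.imread("pics/w3.png")
G=lambda i:cv2.cvtColor(i,cv2.COLOR_BGR2GRAY)
c=np.array([568.,-123.])
# wheel: spokes + hub (disc r<45, without handle quadrant)
a,b=G(rect(old,P3,c)),G(rect(im,P,c)); n=a.shape[0]
yy,xx=np.mgrid[:n,:n]; x=(xx-n/2)/4; y=(yy-n/2)/4   # x col = world x, y row = world y
m=((np.hypot(x,y)<44)&(x<14)).astype(np.uint8)*255
cc,W=ecc(a,b,m); print("wheel",cc,np.degrees(np.arctan2(W[1,0],W[0,0])),W.round(3))
# casing plane: two screws at corner side
c2=np.array([575.,-150.]); a,b=G(rect(old,P3,c2,50,4,80)),G(rect(im,P,c2,50,4,80)); n=a.shape[0]
yy,xx=np.mgrid[:n,:n]; X=(xx-n/2)/4+c2[0]; Y=(yy-n/2)/4+c2[1]
m=((np.hypot(X-568,Y+123)>64)&(a>50)).astype(np.uint8)*255; m=cv2.erode(m,np.ones((9,9),np.uint8))
cc,W=ecc(a,b,m); print("casing",cc,np.degrees(np.arctan2(W[1,0],W[0,0])),W.round(3))
E
```

```text
[ 615.76502439 -133.33191486  129.03924325]
wheel 0.9963150155427384 -1.5691224 [[ 1.     0.027 -6.515]
 [-0.027  1.     7.17 ]]
casing 0.9981156213891311 -0.0028271903 [[ 1.    0.   -0.16]
 [-0.    1.    0.15]]
```

The wheel stopped 1.6° too far clockwise, about 1.4 mm at the handle. I'll regrasp slightly offset so that closing the fingers nudges it back.

Call:
send_rows([
  [0,0,0,0.2,0.42,-1,1],
  [0,0,0,0.2,0.42,-2,1],
  [0,0,0,0.2,0.42,-3,1],
  [0,0,0,0.2,0.42,-3.7,1],
  [0,0,0,0.2,0.42,-3.7,0.5],
])

```text
clock: 13.1
tool_pos: [616.7, -128.9, 89.7]
ee_rot: [-0.001, 0.987, 0.162, -0.002]
contact_force: [0.7, -0.3, 0.0]
grip_width: 0.882
grip_force: 0.0
```

Call:
send_rows([
  [0,0,0,0,0,0,0.4],
  [0,0,0,0,0,0,0.3],
  [0,0,0,0,0,0,0.3],
  [0,0,0,0,0,0,0.3],
  [0,0,0,0,0,0,0.3],
])

```text
clock: 13.52
tool_pos: [618.3, -129.4, 93.5]
ee_rot: [0.0, 0.987, 0.162, 0.0]
contact_force: [0.0, 0.5, -0.1]
grip_width: 0.301
grip_force: 0.0
```

Call:
send_rows([
  [0,0,0,0,0,0,0],
  [0,0,0,0,0,0,0],
  [0,0,0,0,0,0,0],
  [0,0,0,0,0,0,0],
  [0,0,0,0,0,0,0],
])

```text
clock: 13.93
tool_pos: [618.5, -129.4, 93.5]
ee_rot: [0.0, 0.987, 0.162, 0.001]
contact_force: [1.3, -0.6, 3.2]
grip_width: 0.192
grip_force: 29.4
```

Call:
send_rows([
  [0,0,0,0,0.03,0,0],
  [0,0,0,0,0.03,0,0],
  [0,0,0,0,0.03,0,0.4],
  [0,0,0,0,0.03,0,1],
  [0,0,0,0,0.03,0,1],
])

```text
clock: 14.35
tool_pos: [617.4, -128.6, 92.0]
ee_rot: [-0.001, 0.987, 0.162, -0.001]
contact_force: [0.6, 0.8, -0.0]
grip_width: 0.61
grip_force: 0.0
```

Call:
send_rows([
  [0,0,0,0,0,0,1],
  [0,0,0,0,0,0,1],
  [0,0,0,0,0,0,1],
  [0,0,0,0,0,0.5,1],
  [0,0,0,0,0,1.5,1],
])

```text
clock: 14.77
tool_pos: [617.3, -128.7, 107.0]
ee_rot: [-0.001, 0.987, 0.162, -0.001]
contact_force: [-0.1, -0.3, -1.1]
grip_width: 1.003
grip_force: 0.0
```

Call:
send_rows([
  [0,0,0,-0.2,-0.4,1.5,1],
  [0,0,0,-0.2,-0.4,2.3,1],
  [0,0,0,-0.2,-0.4,2.3,1],
  [0,0,0,-0.2,-0.4,2.3,1],
  [0,0,0,-0.2,-0.4,2.3,1],
])

```text
clock: 15.18
tool_pos: [615.9, -132.7, 130.3]
ee_rot: [-0.0, 0.987, 0.162, -0.0]
contact_force: [0.3, -0.7, -0.1]
grip_width: 0.999
grip_force: 0.0
```

Call:
send_rows([
  [0,0,0,0,0,0,1],
  [0,0,0,0,0,0,1],
  [0,0,0,0,0,0,1],
])

```text
clock: 15.43
tool_pos: [615.9, -132.8, 130.3]
ee_rot: [-0.0, 0.987, 0.162, -0.0]
contact_force: [0.5, 0.0, -0.0]
grip_width: 1.003
grip_force: 0.0
```

```bash
python3 - <<'E'
from rot import *
P=optics.camera_params("wrist");P={k:np.array(P[k]) for k in("mtx","extrinsics")}
im=optics.get_image("wrist"); cv2.imwrite("pics/w7.png",im); print(sensors.sense()["tool_pos"])
P3=np.load("P3.npy",allow_pickle=True).item(); old=cv2.imread("pics/w3.png")
G=lambda i:cv2.cvtColor(i,cv2.COLOR_BGR2GRAY)
c=np.array([568.,-123.]); a,b=G(rect(old,P3,c)),G(rect(im,P,c)); n=a.shape[0]
yy,xx=np.mgrid[:n,:n]; x=(xx-n/2)/4; y=(yy-n/2)/4
m=((np.hypot(x,y)<44)&(x<14)).astype(np.uint8)*255
cc,W=ecc(a,b,m); print("wheel",cc,np.degrees(np.arctan2(W[1,0],W[0,0])))
E
```

```text
[ 615.92501826 -132.86241516  130.42391831]
wheel 0.9967376672060537 -0.52714056
```

It's now within 0.5°. I'll retreat and check from above.

Call:
send_rows([
  [0,0,0,0,0,2,1],
  [0,0,0,0,0,5,1],
  [0,0,0,-2,-2,8,1],
  [0,0,0,-4.5,-4.5,8,1],
  [0,0,0,-7,-7,8,1],
])

```text
clock: 15.9
tool_pos: [546.3, -203.6, 213.4]
ee_rot: [0.001, 0.987, 0.163, 0.002]
contact_force: [-0.6, -1.3, -1.7]
grip_width: 0.999
grip_force: 0.0
```

Call:
send_rows([
  [0,0,0,-2.5,-2.5,0,1],
  [0,0,0,-5,-5,0,1],
  [0,0,0,-7.5,-7.5,0,1],
  [0,0,0,-10,-10,0,1],
  [0,0,0,-12.5,-12.5,0,1],
])

```text
clock: 16.32
tool_pos: [419.7, -328.9, 210.9]
ee_rot: [0.0, 0.987, 0.162, 0.0]
contact_force: [0.4, -0.7, -0.2]
grip_width: 1.002
grip_force: 0.0
```

Call:
send_rows([
  [0,0,0,-1.5,-1.5,0,1],
  [0,0,0,-3,-3,0,1],
  [0,0,0,-4,-4,0,1],
  [0,0,0,-4,-4,0,1],
  [0,0,0,-4,-4,0,1],
])

```text
clock: 16.73
tool_pos: [380.9, -368.2, 210.9]
ee_rot: [-0.0, 0.987, 0.161, 0.0]
contact_force: [0.3, 0.4, 0.7]
grip_width: 0.998
grip_force: 0.0
```

```bash
python3 - <<'E'
from h import *
im=optics.get_image("top"); im0=cv2.imread("pics/top0.png")
cv2.imwrite("pics/t2.png",np.hstack([cv2.resize(i[110:310,195:460],None,fx=1.5,fy=1.5) for i in (im0,im)]))
print(sensors.sense()["tool_pos"])
E
```

```text
[ 381.33415183 -367.73683055  210.89398638]
```

View pics/t2.png

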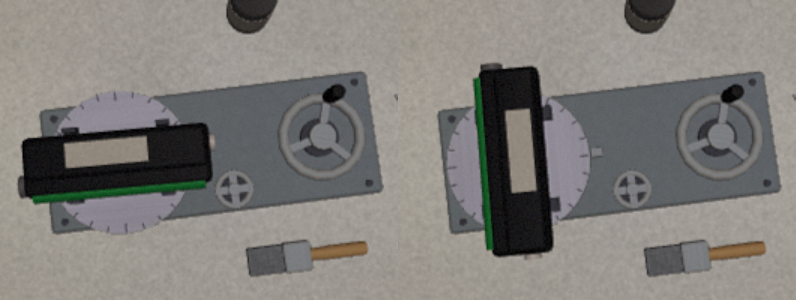

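The cartridge is a quarter turn clockwise of where it was. The handle is back at its start and the plain wheel hasn't moved.

```bash
python3 -c "
from h import *
print(workorder.sign_off())"
```

```text
the job is handed in; nothing more can be done
None
```

The job is done and handed in: the crank wheel went two full turns clockwise, the turntable moved a quarter turn, and the handle stopped within about 0.5° of its start after one regrasp to correct a 1.6° overshoot. I let go of it, and the plain handwheel was not touched.

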